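Shut the contact grill and snap its locking lever home

ROBOT

A 7-joint arm with a two-finger parallel gripper is mounted at the origin on a cart in front of the work surface, level with it; the furniture and walls round the work are solid. World frame = base frame: x ahead of the robot, y to its left, z up, the work surface at z = 0. Lengths are in m, angles in rad, forces in N, time in s.
With the tool pointing down it reaches from about 0.4 to 0.85 m from the base axis. Payload 4.4 kg.
Tool frame: the origin (TCP) lies on the centre line of the jaws, within the pads' length; the fingertips stand 19 mm ahead of it and the grasp point (between the pads) is the TCP; z points along the fingers, y is the line along which they close (so a half turn about z gives the same grasp; the last joint's range is limited). The gripper opens to 94 mm and grips with 3 to 60 N. Pads are 16 mm wide; open, the fingers measure 119 mm over their backs; the gripper's body (75 mm by 177 mm) begins 78 mm behind the grasp point.
Start: joints at [1.246, 0.628, 0.038, 1.517, -0.027, 0.996, -0.02], TCP at [0.166, -0.628, 0.224] pointing down, gripper open.
Joint ranges: [-3.06, 3.06], [-0.37, 2.12], [-1.25, 1.32], [0.18, 2.47], [-1.1, 4.24], [0.23, 1.98], [-2.94, 2.94]. Speed limits (rad/s): [2.57, 2.57, 3.14, 3.14, 3.14, 3.14, 3.14].

INTERFACE

Orientations are given as a unit quaternion [w, x, y, z].
In Python, from bench import * gives the robot as it stands.
- The arm moves only by the tool carry_out, never from a script. Its argument "targets" is one flat list of numbers, 7 for each row, row after row: the shift along the world's x, y, z in mm, then the turn, a rotation vector about the world's x, y, z in degrees, then the closure, from 0 (fully open) to 1 (shut). In form: [tx, ty, tz, wx, wy, wz, fingers, tx, ty, tz, wx, wy, wz, fingers, ...]. A call has 1 to 12 rows; each row shifts and turns the commanded pose from where the row before left it; what a row does not reach is not made up. A row lasts 1/12 s, in which the tool goes at most 41.7 mm and 7.16 degrees, less where a joint would pass 70% of its speed; a pose out of reach is approached as far as the arm can. A call with a gripper value outside its range is refused whole. The fingers move at their own pace and stop on an object; "squeeze" is the grip in N (left out, the last holds). Time passes only in rows, so rows that do not move let the fingers close. It gives the time, the measured TCP pose, the force, the opening and the grip force at its end, in the units of the state.
- read_state(): the state, without advancing time (a new reading comes with each control period).
- grab_frame(name): name is "scene" or "top"; returns a dict with "image" (420x560x3 uint8, blue, green, red), "depth" (420x560 float32, m along the optical axis (not along the pixel's ray), 0 where there is no reading), "vfov" (degrees; the focal length in pixels is half the picture's height over the tangent of half this angle, whatever the lens; pixels are square), "cx", "cy" (the principal point, pixels), "extrinsics" (4x4, takes a point from world to camera coordinates). Camera axes: x right, y down, z forward; pixel columns grow to the right and rows downward; lengths in m; the calibration is good to about 2 mm. A picture is of the moment at which its call begins.
- finish_job(): hands the job in; it is judged then, once.
Trained networks look in the newest picture that a camera, given by its name, has taken for a name from the list of things; names that differ only in an ending like _2 or _b are one class to them, and where a whole thing is asked for, a point or a joint stands for the part that bears it (a point fixed in the world has none). Each returns a list of dicts, best first, with "score" (0 to 1); they miss things now and then, are a little off and sometimes report something else, mostly with a low value. They report only what shows in the picture. A call takes as long as a camera call.
- boxes_of(camera, label): "extent" ([left, top, right, bottom] as shares, 0 to 1, of the picture: columns of its width, rows of its height, round what is visible of it).
- tip_of(camera, label): "location" ([column, row] as shares, 0 to 1, of the picture: columns of its width, rows of its height: a listed point, or the origin of a listed thing).
The state is a dict: "time": time; "q": joint angles; "dq": joint speeds; "joint_efforts": joint torques, N m; "tcp_pos": TCP position; "ee_rot": TCP orientation; "ft_force": force on the tool from outside, world axes, zero at the start; "ft_torque": the same for the moment, N m; "width": finger opening in m; "grip_force": force on a finger pad.
Only numpy, scipy, OpenCV 4.12 (cv2) and the standard library are available. Lean on these libraries where they do the work, as an engineer would, in place of code of your own. Each camera call takes 0.05 s, during which the arm holds its last target. There are 200 camera calls.

TASK

Close the contact grill so that it can be put away: push its lid down with the fingertips until it is fully shut, without letting it slam, then push the red locking lever at its front down past its middle so that it snaps over the catch and stays locked. Only push: do not grip anything or raise the lid further, and leave the things round the grill where they stand.

Things in the scene. Friction and masses are not known exactly. Their poses are not given: they have to be found in the camera images.
- grill: compact contact grill (sandwich press), black with steel cover, 190 deep x 230 wide x 100 high when shut, stands firmly (cannot be shifted). Origin under its centre on the worktop; its x axis points from its front to its hinge at the back, z up. Its front, with the black grip and the red lever, lies towards its -x. Over the lid's top the shut grill measures 99.5 mm
- lid_hinge (a point): middle of the lid's hinge axis at the back of the grill, 88 mm behind the grill's centre and 58 mm above the worktop; the axis runs along the grill's y
- lid_grip (a point): point on top of the right-hand half of the lid's black grip, a place to push the lid down: each half is a rounded bar 76 mm wide, 34 deep, 22 high on the lid's front, either side of the red lever. It lies 63 mm right of the grill's centre line (grill's -y) and, lid shut, 200 mm in front of the hinge axis and 31 mm above it; it swings up about that axis as the lid opens
- lid (a joint): opening angle of the lid in rad: 0 fully shut, growing as the front of the lid rises. It starts part-open, at 0.35 to 0.6, and its stiff hinge keeps it where it is left; about 3 to 5 N down on the grip moves it
- lever_pad (a point): middle of the ribbed face of the red locking lever (30 mm wide, 67 long), which turns in the gap of the lid's grip on a pin along the grill's y. Lid shut, the pin lies 120 mm in front of the grill's centre, 78 mm above the worktop; this point moves 52 mm round it. Unlocked, the lever stands out to the front, a little above level, ribs up
- lock_lever (a joint): angle of the locking lever in rad: 0 unlocked, 1.75 locked, hanging down before the lower grip, its face 135 mm and flared end 148 mm in front of the grill's centre, 11 mm up. A spring drives it to the nearer end from its middle at 0.875; it takes about 5 N at the ribs. Locked while the lid is up, its tooth meets the catch and the lid cannot shut
- side_plate: side plate with a patterned rim, 190 mm across, 18 high; origin under its centre
- tuna_tin: round tin, 86 mm across, 40 high; origin under its centre
- salt_shaker: salt shaker, 44 mm across, 90 high; origin under its centre
- mug: green and white mug, 86 mm across, 121 over its handle, 99 high; origin under its centre
- choc_bar: wrapped chocolate bar lying flat, 65 x 170 (its y) x 14 high; origin under its centre

How it is judged:
By the outcome, as a careful person would: the job done as asked, in the order asked, and still so for the second after the job is handed in, with the robot touching nothing.
It also fails if it takes over 42 s, if anything falls off the work surface, if the arm or the gripper's body presses on something with over 40 N, if the wrist force passes 120 N, or if a joint passes its speed limit or range.

## Working session

There is one attempt and no reset: what is moved stays moved. The work goes in short steps, Python scripts to look and compute and a tool call to move; the robot and the scene stay as the last step left them, time stands still between calls to the robot, and variables do not carry over. Pictures are saved under pics/ and viewed, at most 10 in all, crops included, and the job is handed in when it is done.

Besides the shell and the picture viewer there is one more tool, called after "Call:" by a JSON object that holds its "fn" and its "kwargs", one argument or row to a line. carry_out: Moves the arm, as the interface text tells. Its arguments: {"type":"object","properties":{"targets":{"type":"array"},"squeeze":{"type":"number"}},"required":["targets"]}

```bash
mkdir -p pics
cat > h.py <<'E'
from bench import *
import numpy as np, cv2
def pts(f):
    h,w=f["depth"].shape; fl=h/2/np.tan(np.radians(f["vfov"])/2)
    v,u=np.mgrid[0:h,0:w]; d=f["depth"]
    P=np.stack([(u-f["cx"])/fl*d,(v-f["cy"])/fl*d,d],-1)
    E=np.array(f["extrinsics"]); R,t=E[:3,:3],E[:3,3]
    W=(P-t)@R; W[d==0]=np.nan
    return W
def proj(f,p):
    h=f["depth"].shape[0]; fl=h/2/np.tan(np.radians(f["vfov"])/2)
    E=np.array(f["extrinsics"]); c=E[:3,:3]@np.array(p)+E[:3,3]
    return c[0]/c[2]*fl+f["cx"],c[1]/c[2]*fl+f["cy"]
E
python3 - <<'E'
from h import *
s=read_state();print({k:np.round(v,3) for k,v in s.items()})
for c in("scene","top"):
    f=grab_frame(c);cv2.imwrite(f"pics/{c}0.png",f["image"]);W=pts(f);np.savez(f"{c}0.npz",W=W,im=f["image"])
    for l in("grill","lid_hinge","lid_grip","lever_pad","side_plate","tuna_tin","salt_shaker","mug","choc_bar"):
        for r in tip_of(c,l)[:2]:
            u,v=r["location"][0]*560,r["location"][1]*420
            w=W[min(int(v),419),min(int(u),559)]
            print(c,l,round(r["score"],2),round(u),round(v),np.round(w,3))
E
```

```text
{'time': np.float64(0.0), 'q': array([ 1.246,  0.629,  0.038,  1.518, -0.027,  0.996, -0.02 ]), 'dq': array([-0.   ,  0.001,  0.001,  0.001, -0.001,  0.   ,  0.   ]), 'joint_efforts': array([ 0.0000e+00, -5.4972e+01,  1.1440e+00, -1.8663e+01, -5.2000e-02,
        2.4000e-02,  0.0000e+00]), 'tcp_pos': array([ 0.166, -0.628,  0.224]), 'ee_rot': array([-0.001,  0.992,  0.129, -0.   ]), 'ft_force': array([ 0.495, -0.685, -0.499]), 'ft_torque': array([-0.019, -0.007, -0.045]), 'grip_force': np.float64(0.0), 'width': np.float64(0.094)}
scene lid_grip 0.58 304 177 [0.559 0.044 0.148]
scene lever_pad 0.48 305 188 [0.5   0.1   0.183]
scene side_plate 0.77 210 279 [0.544 0.382 0.007]
scene tuna_tin 0.55 306 179 [0.54  0.055 0.159]
scene salt_shaker 0.54 349 176 [ 0.573 -0.183  0.017]
scene salt_shaker 0.37 210 282 [0.54  0.385 0.005]
scene mug 0.7 326 197 [ 0.534 -0.035  0.042]
scene choc_bar 0.59 149 323 [0.537 0.56  0.01 ]
top grill 0.72 274 212 [0.592 0.119 0.147]
top lid_hinge 0.64 268 184 [0.699 0.146 0.106]
top lid_grip 0.98 294 227 [0.538 0.054 0.159]
top lever_pad 0.68 277 239 [0.495 0.111 0.191]
top side_plate 0.55 206 225 [0.563 0.378 0.012]
top tuna_tin 0.69 328 197 [ 0.66  -0.077  0.04 ]
top salt_shaker 0.51 359 219 [ 0.579 -0.186  0.06 ]
top mug 0.8 329 223 [ 0.565 -0.08   0.03 ]
top choc_bar 0.66 162 227 [0.552 0.541 0.014]
top choc_bar 0.25 359 220 [ 0.578 -0.186  0.039]
```

View pics/scene0.png

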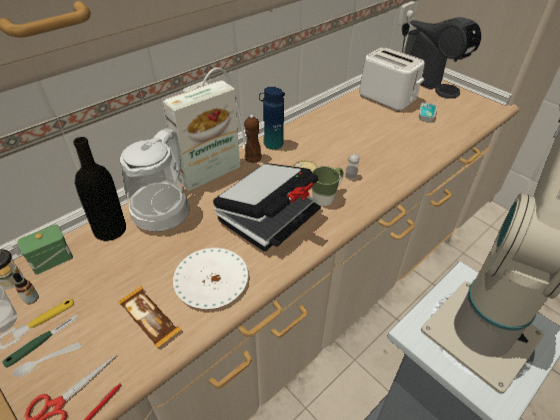

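View pics/top0.png

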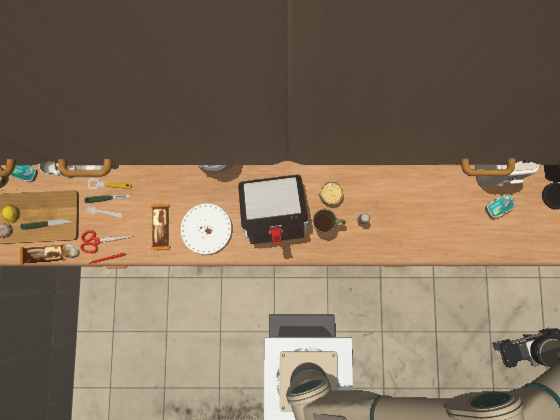

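The scene shows the grill in the middle of the worktop with its lid part-open. The red lever points to the robot (top view about 277,238) and the mug stands close to its right (326,222). Next I'll fit the grill's pose.

Run:
```python
from h import *
d=np.load("top0.npz");W,im=d["W"],d["im"].astype(int)
# lid steel: bright grey region
R=W[183:214,247:301].reshape(-1,3);C=im[183:214,247:301].reshape(-1,3)
m=(C.min(1)>120)&np.isfinite(R[:,0]);P=R[m]
for _ in range(4):
    c=P.mean(0);n=np.linalg.svd(P-c,full_matrices=False)[2][2];n*=np.sign(n[2]);P=P[abs((P-c)@n)<.006]
print("lid plane",len(P),c,n,"open",np.arccos(n[2]),"yaw of tilt",np.degrees(np.arctan2(n[1],n[0])))
rect=cv2.minAreaRect(P[:,:2].astype(np.float32));print("steel rect",rect)
# footprint
A=W.reshape(-1,3);g=(A[:,0]>.42)&(A[:,0]<.8)&(A[:,1]>-.02)&(A[:,1]<.27)&(A[:,2]>.05)
dark=g&(im.reshape(-1,3).max(1)<225)
print("bbox",np.nanmin(A[dark],0),np.nanmax(A[dark],0),cv2.minAreaRect(A[dark][:,:2].astype(np.float32)))
hsv=cv2.cvtColor(d["im"],cv2.COLOR_BGR2HSV).reshape(-1,3)
red=((hsv[:,0]<8)|(hsv[:,0]>172))&(hsv[:,1]>170)&(hsv[:,2]>90)&g
Q=A[red];print("red",len(Q),Q.mean(0),Q.min(0),Q.max(0))
# cabinet
print("cabinet", W[100,280],W[158,280],W[158,200])
# side plate of the grill in scene
mug=(A[:,0]>.48)&(A[:,0]<.66)&(A[:,1]>-.16)&(A[:,1]<-.01)&(A[:,2]>.06)&(A[:,2]<.11)
print("mug",A[mug].min(0),A[mug].max(0))
big=cv2.resize(d["im"][160:270,220:380],None,fx=5,fy=5,interpolation=cv2.INTER_CUBIC);cv2.imwrite("pics/t1.png",big)
d=np.load("scene0.npz");W2=d["W"];big=cv2.resize(d["im"][150:255,200:370],None,fx=4.6,fy=4.6,interpolation=cv2.INTER_CUBIC);cv2.imwrite("pics/s1.png",big)
A=W2.reshape(-1,3);hsv=cv2.cvtColor(d["im"],cv2.COLOR_BGR2HSV).reshape(-1,3)
g=(A[:,0]>.42)&(A[:,0]<.8)&(A[:,1]>-.02)&(A[:,1]<.27)&(A[:,2]>.05)
red=((hsv[:,0]<8)|(hsv[:,0]>172))&(hsv[:,1]>170)&(hsv[:,2]>90)&g
Q=A[red];print("red",len(Q),Q.mean(0),Q.min(0),Q.max(0))
```

```text
lid plane 1554 [0.64015942 0.12613557 0.12964978] [0.36108238 0.04523797 0.93143601] open 0.3724570894751748 yaw of tilt 7.14105625773828
steel rect ((0.6416070461273193, 0.12409476935863495), (0.18935376405715942, 0.11687011271715164), 89.32437133789062)
bbox [ 0.47587657 -0.01997795  0.0501751 ] [0.73303886 0.269987   1.24978999] ((0.6141101717948914, 0.1192842498421669), (0.26874035596847534, 0.2700576186180115), 21.720977783203125)
red 129 [0.50956211 0.11056586 0.17885513] [0.47587657 0.043913   0.15449599] [0.57309913 0.13226597 0.2166806 ]
cabinet [0.63695904 0.08293876 0.98670253] [0.63450341 0.08903244 0.66392243] [0.62836145 0.26705037 0.68680986]
mug [ 0.52346226 -0.13319833  0.06017424] [ 0.60688346 -0.01674447  0.10810769]
red 219 [0.50066283 0.11486566 0.17518009] [0.47170131 0.0408339  0.1388585 ] [0.57382352 0.13738548 0.21035893]
```

View pics/t1.png

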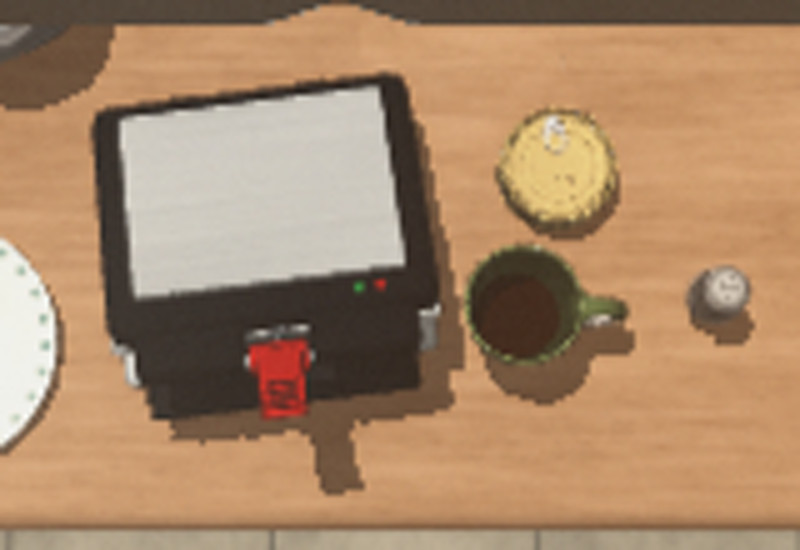

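View pics/s1.png

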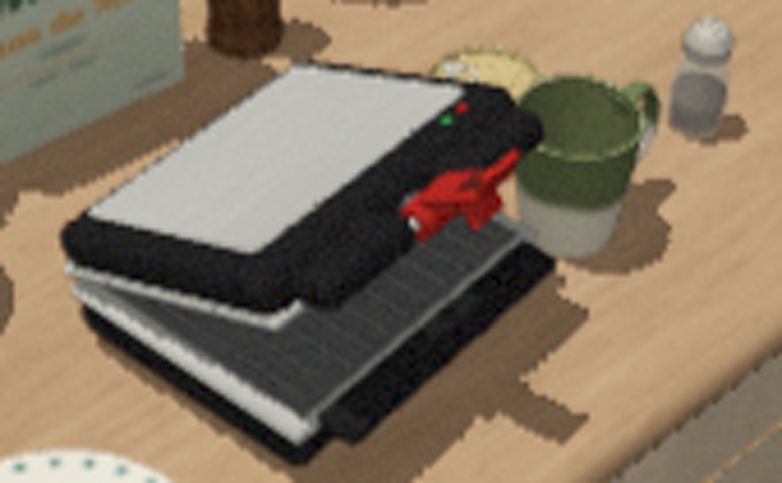

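Call:
{"fn": "carry_out", "kwargs": {
  "targets": [10,20,15,0,0,-0.7,1,18,32,8,0,0,-0.7,1,18,32,4,0,0,-0.7,1,18,32,4,0,0,-0.7,1,18,32,4,0,0,-0.7,1,18,32,4,0,0,-0.7,1,18,32,0,0,0,-0.7,1,18,32,0,0,0,-0.7,1,18,32,0,0,0,-0.7,1,18,32,0,0,0,-0.7,1,18,32,0,0,0,-0.7,1,18,32,0,0,0,0,1],
  "squeeze": 5
}}

```text
time: 2.0
tcp_pos: [0.375, -0.2548, 0.2638]
ee_rot: [0.0, 0.998, 0.062, 0.0]
ft_force: [0.2, -0.7, -0.9]
width: 0.0173
grip_force: 0.0
```

Call:
{"fn": "carry_out", "kwargs": {
  "targets": [18,32,0,0,0,0,1,18,32,0,0,0,0,1,18,32,0,0,0,0,1,18,32,0,0,0,0,1,18,32,0,0,0,0,1,18,32,0,0,0,0,1,18,32,0,0,0,0,1,18,32,0,0,0,0,1,18,32,0,0,0,0,1,7,20,-10,0,0,0,1,0,0,-20,0,0,0,1,0,0,-20,0,0,0,1]
}}

```text
time: 3.0
tcp_pos: [0.5445, 0.0541, 0.2134]
ee_rot: [-0.0, 0.998, 0.064, 0.001]
ft_force: [0.0, -0.4, 0.3]
width: 0.0008
grip_force: 0.0
```

Run:
```python
from h import *
s=read_state();print(s["time"],s["tcp_pos"],s["ft_force"],s["width"])
f=grab_frame("scene");im=f["image"].copy()
T=np.array(s["tcp_pos"]);tip=T-[0,0,.019]
a=np.radians(7.1)
def w(S,t,z):return [S*np.cos(a)-t*np.sin(a),S*np.sin(a)+t*np.cos(a),z]
big=cv2.resize(im[130:255,200:370],None,fx=4.6,fy=4.6,interpolation=cv2.INTER_CUBIC)
for p,c in((tip,(255,0,255)),(w(.545,-.016,.1597),(0,255,255)),(w(.720,.047,.058),(255,255,0))):
    u,v=proj(f,p);cv2.circle(big,(int((u-200)*4.6),int((v-130)*4.6)),4,c,-1)
cv2.imwrite("pics/s2.png",big)
```

```text
3.0 [0.54445723 0.05408985 0.21339691] [ 0.03193642 -0.3886477   0.33807405] 0.0008422522737719547
```

View pics/s2.png

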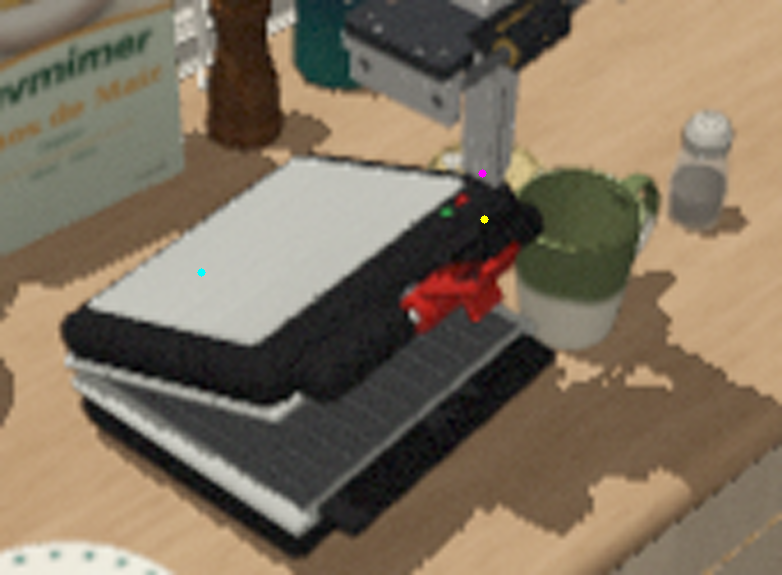

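Call:
{"fn": "carry_out", "kwargs": {
  "targets": [-5,-3,-15,0,0,0,1,0,0,-10,0,0,0,1,0,0,-4,0,0,0,1,-1,0,-3,0,0,0,1,-1.5,-0.2,-3,0,0,0,1,-1.5,-0.2,-3,0,0,0,1,-1.5,-0.2,-3,0,0,0,1,-1.5,-0.2,-3,0,0,0,1]
}}

```text
time: 3.72
tcp_pos: [0.5317, 0.0477, 0.1697]
ee_rot: [0.0, 0.998, 0.062, 0.001]
ft_force: [0.4, -1.9, 2.6]
width: 0.0005
grip_force: 1.1
```

Call:
{"fn": "carry_out", "kwargs": {
  "targets": [-1.5,-0.2,-3,0,0,0,1,-1.5,-0.2,-3,0,0,0,1,-1.5,-0.2,-3,0,0,0,1,-1.5,-0.2,-3,0,0,0,1,-1.3,-0.2,-3,0,0,0,1,-1.3,-0.2,-3,0,0,0,1,-1.2,-0.2,-3,0,0,0,1,-1.2,-0.2,-3,0,0,0,1,-1,-0.1,-3,0,0,0,1,-1,-0.1,-3,0,0,0,1,-1,-0.1,-3,0,0,0,1,-1,-0.1,-3,0,0,0,1]
}}

```text
time: 4.72
tcp_pos: [0.5161, 0.046, 0.1332]
ee_rot: [-0.0, 0.998, 0.062, -0.0]
ft_force: [0.9, 0.3, 1.2]
width: 0.0006
grip_force: 0.8
```

Call:
{"fn": "carry_out", "kwargs": {
  "targets": [-0.8,-0.1,-2,0,0,0,1,-0.8,-0.1,-2,0,0,0,1,-0.6,-0.1,-2,0,0,0,1,-0.6,-0.1,-2,0,0,0,1,-0.5,-0.1,-2,0,0,0,1,-0.5,-0.1,-2,0,0,0,1,-0.4,-0.1,-2,0,0,0,1,-0.4,0,-2,0,0,0,1,-0.3,0,-1.5,0,0,0,1,-0.3,0,-1.5,0,0,0,1,-0.3,0,-1.5,0,0,0,1,-0.2,0,-1,0,0,0,1]
}}

```text
time: 5.72
tcp_pos: [0.5106, 0.0451, 0.1118]
ee_rot: [0.0, 0.998, 0.062, -0.0]
ft_force: [0.2, -0.9, 0.9]
width: 0.0006
grip_force: 0.7
```

Call:
{"fn": "carry_out", "kwargs": {
  "targets": [0,0,-1,0,0,0,1,0,0,-1,0,0,0,1,0,0,-1,0,0,0,1,0,0,-1,0,0,0,1]
}}

```text
time: 6.05
tcp_pos: [0.5102, 0.045, 0.1081]
ee_rot: [0.0, 0.998, 0.062, -0.0]
ft_force: [-2.9, -0.1, 16.7]
width: 0.0007
grip_force: 8.8
```

Call:
{"fn": "carry_out", "kwargs": {
  "targets": [0,0,10,0,0,0,1,0,0,30,0,0,0,1,0,0,30,0,0,0,1,-20,20,0,0,0,0,1,-20,20,0,0,0,0,1,-20,19,0,0,0,0,1,0,0,0,0,0,0,1]
}}

```text
time: 6.63
tcp_pos: [0.4462, 0.1076, 0.1783]
ee_rot: [-0.001, 0.998, 0.065, -0.002]
ft_force: [-0.8, 0.5, -0.2]
width: 0.0001
grip_force: 0.0
```

Run:
```python
from h import *
s=read_state();print(s["time"],s["tcp_pos"],s["ft_force"])
tip=np.array(s["tcp_pos"])-[0,0,.019];a=np.radians(7.1)
for c in("scene","top"):
    f=grab_frame(c);W=pts(f);A=W.reshape(-1,3)
    hsv=cv2.cvtColor(f["image"],cv2.COLOR_BGR2HSV).reshape(-1,3)
    red=((hsv[:,0]<8)|(hsv[:,0]>172))&(hsv[:,1]>170)&(hsv[:,2]>90)&(A[:,0]>.4)&(A[:,0]<.53)&(abs(A[:,1]-.1)<.06)
    Q=A[red];G=Q.copy();G[:,0]=Q[:,0]*np.cos(a)+Q[:,1]*np.sin(a);G[:,1]=-Q[:,0]*np.sin(a)+Q[:,1]*np.cos(a)
    if len(Q):print(c,len(Q),"grill axes s,t,z",*[np.round(x,3) for x in(G.min(0),np.median(G,0),G.max(0))])
    if c=="scene":
        P=W[100:300,200:360];im=f["image"]
        b=P[(im[100:300,200:360].min(2)>120)&(abs(P[...,2]-.0995)<.03)&(abs(P[...,0]-.65)<.06)&(abs(P[...,1]-.13)<.08)];cc=b.mean(0)
        n=np.linalg.svd(b-cc,full_matrices=False)[2][2];print("lid tilt",np.arccos(abs(n[2])),cc)
        big=cv2.resize(im[130:255,200:370],None,fx=4.6,fy=4.6,interpolation=cv2.INTER_CUBIC)
        u,v=proj(f,tip);cv2.circle(big,(int((u-200)*4.6),int((v-130)*4.6)),4,(255,0,255),-1)
        cv2.imwrite("pics/s3.png",big)
```

```text
6.6333 [0.44619906 0.10756524 0.17832257] [-0.82275559  0.51972547 -0.21750639]
scene 231 grill axes s,t,z [ 0.447 -0.003  0.054] [0.487 0.055 0.095] [0.521 0.072 0.117]
lid tilt 0.006534318408858362 [0.64233911 0.13115725 0.0986382 ]
```

View pics/s3.png

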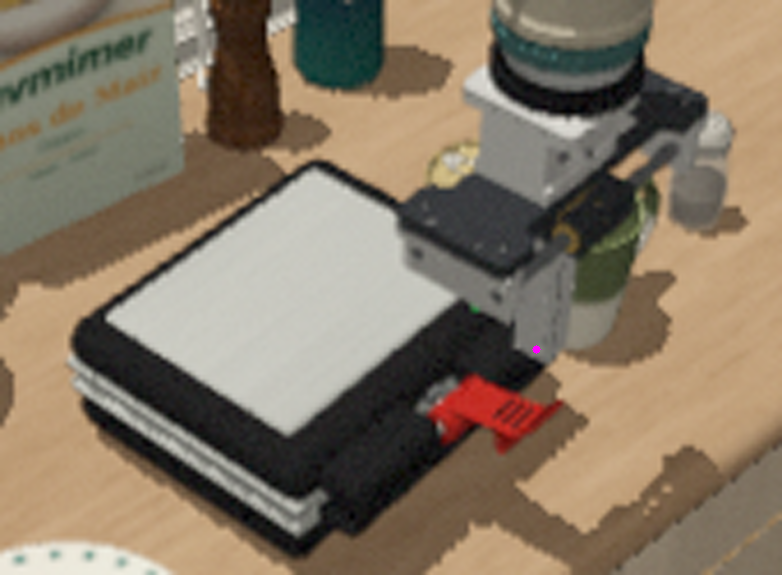

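Call:
{"fn": "carry_out", "kwargs": {
  "targets": [6,0,-15,0,0,0,1,1,0,-15,0,0,0,1,0,0,-12,0,0,0,1,0,0,-5,0,0,0,1,0,0,-4,0,0,0,1,0,0,-4,0,0,0,1,0,0,-4,0,0,0,1,0,0,-4,0,0,0,1]
}}

```text
time: 7.4
tcp_pos: [0.4577, 0.1038, 0.1154]
ee_rot: [0.0, 0.998, 0.062, -0.0]
ft_force: [-2.4, -0.6, 7.0]
width: 0.0007
grip_force: 3.3
```

Call:
{"fn": "carry_out", "kwargs": {
  "targets": [0,0,-4,0,0,0,1,0,0,-4,0,0,0,1,0,0,-4,0,0,0,1,0,0,-4,0,0,0,1,0,0,-4,0,0,0,1,0,0,-4,0,0,0,1]
}}

```text
time: 7.9
tcp_pos: [0.4544, 0.1033, 0.0907]
ee_rot: [0.001, 0.998, 0.062, -0.003]
ft_force: [-4.7, -0.9, 2.4]
width: 0.0004
grip_force: 2.1
```

Call:
{"fn": "carry_out", "kwargs": {
  "targets": [0.5,0,-4,0,0,0,1,0.5,0,-4,0,0,0,1,0.5,0,-4,0,0,0,1,0.5,0,-4,0,0,0,1,1,0,-4,0,0,0,1,1,0,-4,0,0,0,1,0,0,0,0,0,0,1]
}}

```text
time: 8.48
tcp_pos: [0.462, 0.1042, 0.0663]
ee_rot: [0.0, 0.998, 0.062, -0.0]
ft_force: [0.5, 0.2, -0.3]
width: 0.0003
grip_force: 0.0
```

Run:
```python
from h import *
s=read_state();print(s["time"],s["tcp_pos"],s["ft_force"])
f=grab_frame("scene")
cv2.imwrite("pics/s4.png",cv2.resize(f["image"][130:255,200:370],None,fx=4.6,fy=4.6,interpolation=cv2.INTER_CUBIC))
```

```text
8.4833 [0.46201251 0.10415047 0.0662994 ] [ 0.53624585  0.15652232 -0.33142411]
```

View pics/s4.png

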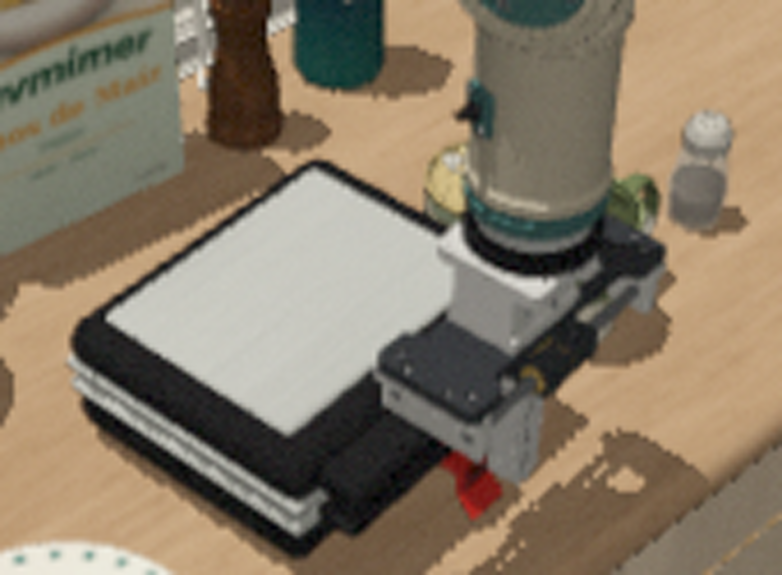

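The lever now hangs down (about 475,485 in the crop) and the contact force is zero, so I'll back away and check.

Call:
{"fn": "carry_out", "kwargs": {
  "targets": [-8,-1,0,0,0,0,1,-4,-1,10,0,0,0,1,0,0,30,0,0,0,1,0,0,35,0,0,0,1,0,0,35,0,0,0,1,0,0,35,0,0,0,1,0,-20,20,0,0,0,1,0,-35,0,0,0,0,1,0,-35,0,0,0,0,1,0,-35,0,0,0,0,1,0,-30,0,0,0,0,1,0,0,0,0,0,0,1]
}}

```text
time: 9.53
tcp_pos: [0.4483, -0.0594, 0.2328]
ee_rot: [0.002, 0.998, 0.058, 0.0]
ft_force: [0.4, -0.1, 0.3]
width: 0.0004
grip_force: 0.0
```

Run:
```python
from h import *
s=read_state();print(s["time"],s["tcp_pos"],s["ft_force"])
a=np.radians(7.1);f=grab_frame("scene");W=pts(f);A=W.reshape(-1,3)
hsv=cv2.cvtColor(f["image"],cv2.COLOR_BGR2HSV).reshape(-1,3)
red=((hsv[:,0]<8)|(hsv[:,0]>172))&(hsv[:,1]>170)&(hsv[:,2]>90)&(A[:,0]>.4)&(A[:,0]<.53)&(abs(A[:,1]-.1)<.06)
Q=A[red];S=Q[:,0]*np.cos(a)+Q[:,1]*np.sin(a);print(len(Q),"s",S.min(),S.max(),"z",Q[:,2].min(),Q[:,2].max())
cv2.imwrite("pics/s5.png",cv2.resize(f["image"][130:255,200:370],None,fx=4.6,fy=4.6,interpolation=cv2.INTER_CUBIC))
```

```text
9.5333 [ 0.448317   -0.05938808  0.23284182] [ 0.43715476 -0.10228356  0.26977376]
243 s 0.48173049981011895 0.5198026948598906 z 0.0030511893134138072 0.09150610608152179
```

View pics/s5.png

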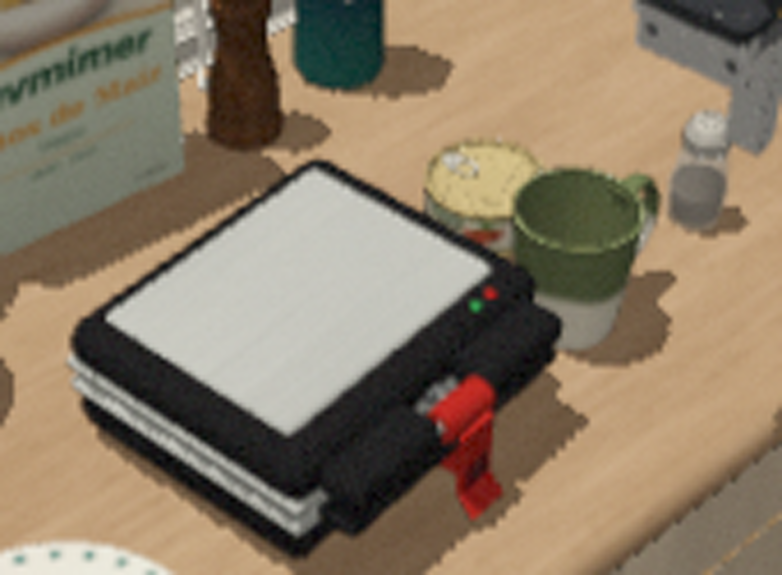

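The lid is shut and the lever is locked (470,450 in the crop), with its flared end about 150 mm in front of the grill's centre against the 148 mm given. The neighbouring things are where they were.

```bash
python3 -c "
from bench import *
print(finish_job())"
```

```text
the job is handed in; nothing more can be done
None
```

The grill's lid is fully shut and its red lever is locked over the catch; the mug, tin and salt shaker beside it look unmoved, and the job was handed in at about 9.6 s.

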